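Set the lash screw on the gauge blade

ROBOT

A 6-joint arm with a two-finger parallel gripper is mounted at the origin on the work surface. World frame = base frame: x ahead of the robot, y to its left, z up, the work surface at z = 0. Lengths are in mm, angles in rad, forces in N, time in s.
With the tool pointing down it reaches from about 350 to 875 mm from the base axis. Payload 4.2 kg.
Tool frame: the origin (TCP) lies midway between the tips of the shut fingers; the grasp point (between the pads) lies 19 mm behind it; z points along the fingers, y is the direction in which the jaws open and shut (so a half turn about z gives the same grasp; the last joint's range is limited). The gripper opens to 85 mm and grips with 20 to 120 N. Pads are 22 mm wide; open, the fingers measure 114 mm over their backs; the gripper's body (76 mm by 85 mm) begins 54 mm behind the grasp point. The pads swing forward as they close: fully open they stand 13 mm farther back than shut.
Start: joints at [1.427, 0.385, 0.008, 0, -1.194, -0.259], TCP at [244.964, 574.971, 231.312] pointing down, gripper open.
Joint ranges: [-3.14, 3.14], [-1.21, 2.06], [-1.07, 1.41], [-3.16, 2.05], [-2.99, -0.16], [-3.1, 3.1]. Speed limits (rad/s): [2.79, 2.79, 3.14, 3.14, 3.14, 3.14].

INTERFACE

Orientations are given as a unit quaternion [x, y, z, w].
In Python, from bench import arm gives the robot as it stands.
- The arm moves only by the tool send_rows, never from a script. Its arguments are lists of equal length, an entry for each row: "translation": the shift along the tool's x, y, z in mm, a list of three; "dr": the turn, a rotation vector about the tool's x, y, z in degrees, a list of three; "grip": the finger opening in mm, from 0 to 85.4. In form: {"translation": [[dx, dy, dz], ...], "dr": [[ax, ay, az], ...], "grip": [grip, ...]}. A call has exactly 5 rows; each row shifts and turns the commanded pose from where the row before left it, along the tool's axes as they then stand; what a row does not reach is not made up. A row lasts 1/8 s, in which the tool goes at most 62.5 mm and 10.7 degrees, less where a joint would pass 70% of its speed; a pose out of reach is approached as far as the arm can. A call with a gripper value outside its range is refused whole. The fingers move at their own pace and stop on an object; the grip force is fixed at half the most. Time passes only in rows, so rows that do not move let the fingers close, or fill a call up. It gives the time, the measured TCP pose, the force and the opening at its end, in the units of the state.
- arm.read_state(): the state, without advancing time (a new reading comes with each control period).
- arm.get_image(name): name is "scene" or "top" or "wrist"; returns the picture (420x560x3 uint8, red, green, blue); there is no depth.
- arm.camera_info(name): a dict with "fx", "fy", "cx", "cy" (pixels), "D" ([k1, k2, p1, p2, k3] as OpenCV has them; the pictures are not rectified), "cam_to_world" (4x4, takes a point from camera to world coordinates). Camera axes: x right, y down, z forward; pixel columns grow to the right and rows downward; lengths in mm; the calibration is good to about 2 mm. A picture is of the moment at which its call begins: read the wrist's pose just before it. camera_info takes no time and is no camera call; for the wrist camera it gives the pose at the moment of the call.
- arm.job_done(): hands the job in, once; it reports no verdict.
Trained networks look in the newest picture that a camera, given by its name, has taken for a name from the list of things; names that differ only in an ending like _2 or _b are one class to them, and where a whole thing is asked for, a point or a joint stands for the part that bears it (a point fixed in the world has none). Each returns a list of dicts, best first, with "confidence" (0 to 1); they miss things now and then, are a little off and sometimes report something else, mostly with a low value. They report only what shows in the picture. A call takes as long as a camera call. They do not tell look-alikes from the thing itself.
- arm.search_frame(thing, camera): "xyz" ([x, y, z] in mm, in world coordinates, good to about 4 mm: the middle of the surface that is visible of it).
- arm.place_of(thing, camera): "xyz" ([x, y, z] in mm, in world coordinates, good to about 4 mm: a listed point, or the origin of a listed thing).
The state is a dict: "clock": time; "joints": joint angles; "joint_vel": joint speeds; "joint_efforts": joint torques, N m; "position": TCP position; "ee_rot": TCP orientation; "contact_force": force on the tool from outside, world axes, zero at the start; "wrist_torque": the same for the moment, N m; "gripper_width": finger opening in mm.
Only numpy, scipy, OpenCV 4.12 (cv2) and the standard library are available. Lean on these libraries where they do the work, as an engineer would, in place of code of your own. Each camera call takes 0.05 s, during which the arm holds its last target.

TASK

Slide the wide, thick gauge blade (not the narrow one) flat into the gap of the grey setting stand until its tongue lies right across the rest under the brass shoe, and let go of it. Then turn the stand's thumb screw clockwise until the blade just drags: the dial needle must stand between the first two marks, and must never reach the third, long mark (clamped hard). Leave the blade in the gap, let go of the screw and do not disturb the other parts on the shelf.

Things in the scene. Friction and masses are not known exactly. Their poses are not given: they have to be found in the camera images.
- stand: Grey C-shaped setting stand, fixed; place and yaw vary. Origin on the shelf under the vertical screw axis, z up. The gap opens to its -x (roughly to the robot), column at +x with its face at x 28 mm. Base plate 10 mm high, x -95 to 84, y -40 to 40. Overhanging head: x -22 to 84, y -22 to 22, z 62 to 88 mm.
- gap (a point): Point of the stand on the screw axis at the rest's top, axes as the stand's. Steel rest: x -92 to 18, 34 mm wide, flat top 30 mm above the shelf; the blade lies on it. Two cheeks on it, x -48 to 14, 28 mm apart inside, 7 mm high, guide the tongue. The brass shoe (16 mm diameter, 7 mm high) hangs above this point.
- screw_grip (a point): Point of the stand on the screw axis 115 mm above the shelf, in the middle of the thumb screw's grip: an upright flat steel bar 36 mm long, 12 mm thick, from 98 to 128 mm above the shelf, lying along the stand's x axis at screw 0. Axes as the stand's (does not turn with the screw).
- screw (a joint): Turn of the thumb screw, rad, growing clockwise seen from above; starts at 0 to 1.2, range -0.3 to 7. It stays at one height, keeps its angle when let go (friction 0.04 N m) and drives the shoe down 2 mm per rad. The shoe's underside is 13 mm above the rest at 0, so it meets the 6 mm blade at 3.5 rad.
- shoe (a joint): Spring compression of the shoe, m: 0 while it hangs free, growing as the blade presses it up (1.2 N at first touch, then 1.5 N per mm, 6 mm at most): 2 mm per rad of screw once the blade is touched. Just dragging is 0.0008 to 0.0024; 0.004 is clamped hard.
- needle (a joint): Needle of the white dial (41 mm across, face up, on an arm beside the head at the stand's y +46 mm, 60 to 46 mm above the shelf, riding down with the shoe), rad: 400 times the shoe's compression in m; 0 points to the stand's +y, growing clockwise seen from above. Two short marks at 0.32 and 0.96 rad bound the just-drags band, the third, long mark at 1.6 is clamped hard.
- gauge: The wide gauge blade, loose, about 120 g, flat on the shelf left or right of the stand (the narrow one on the other side). Origin under its handle's middle, x to the tip, z up. Ribbed aluminium handle 34 mm long, 14 wide (y), 30 high; steel tongue 22 wide, 6 thick, x 17 to 94. Home: tip about 14 mm beyond the screw axis, origin 80 mm before it. Centre of mass x 22.
- gauge_tip (a point): Middle of the end of the wide blade's tongue, on its underside, 94 mm ahead of its origin.
- narrow_gauge: The other gauge, not to be used: like the wide one with the same handle, but the tongue is 10 mm wide, 4 mm thick and 62 mm long. Origin below the handle's middle, x to the tip.
- pulley: Blue anodised pulley, 60 mm in diameter, 28 mm high, lying flat; origin on its underside. Leave alone.
- filter_bowl: Amber see-through cup-shaped filter bowl, 56 mm in diameter, 55 mm high, mouth up; origin on its underside. Leave alone.
- drain_cock: Brass drain cock, 40 mm long, 37 mm high with a 32 mm cross handle; origin on its underside. Leave alone.
- zinc_anode: Pencil anode on a brass plug, 32 mm in diameter, 42 mm high; origin on its underside. Leave alone.
- grease_jar: Small jar, 56 mm in diameter, 50 mm high; origin on its underside. Leave alone.
There are look-alikes about, which are no part of the job. Of the things that look like the gauge, the largest one is meant.

How it is judged:
By the outcome, as a careful person would: the job done as asked, in the order asked, and still so for the second after the job is handed in, with the robot touching nothing.
It also fails if it takes over 72 s, if anything falls off the work surface, if the arm or the gripper's body presses on something with over 40 N, if the wrist force passes 120 N, or if a joint passes its speed limit or range.

## Working session

There is one attempt and no reset: what is moved stays moved. The work goes in short steps, Python scripts to look and compute and a tool call to move; the robot and the scene stay as the last step left them, time stands still between calls to the robot, and variables do not carry over. Pictures are saved under pics/ and viewed, and the job is handed in when it is done.

Besides the shell and the picture viewer there is one more tool, called after "Emit:" as name(argument=value, ...) on one line, values as JSON. send_rows: Moves the arm, as the interface text tells. Its arguments: {"type":"object","properties":{"translation":{"type":"array"},"dr":{"type":"array"},"grip":{"type":"array"}},"required":["translation","dr","grip"]}

```bash
ls; mkdir -p pics
python3 - <<'E'
from bench import arm
import cv2
s=arm.read_state(); print(s)
for n in ["scene","top","wrist"]:
    im=arm.get_image(n); cv2.imwrite(f"pics/{n}0.png",im[:,:,::-1])
    ci=arm.camera_info(n); print(n,{k:(v if not hasattr(v,'tolist') else v.tolist()) for k,v in ci.items()})
for t in ["gauge","narrow_gauge","stand","gap","screw_grip","gauge_tip"]:
    for c in ["top","scene"]:
        print(t,c,[( [round(x) for x in d["xyz"]],round(d["confidence"],2)) for d in arm.place_of(t,c)])
print(arm.read_state()["clock"])
E
```

```text
pics
{'clock': 0.0, 'joints': array([ 1.42662651e+00,  3.85589121e-01,  6.62955079e-03, -4.79209044e-04,
       -1.19399698e+00, -2.58618647e-01]), 'joint_vel': array([ 0.00044275, -0.00035394, -0.00134489, -0.00017434, -0.0003182 ,
        0.00259348]), 'joint_efforts': array([ 7.31533819e-04, -3.92292488e+01,  1.88399380e+01,  4.18634981e+00,
       -4.66360667e-03,  2.24987964e-06]), 'position': array([244.73976918, 574.46140188, 230.20631752]), 'ee_rot': array([ 9.79770351e-01, -2.00122071e-01, -1.60560785e-04,  1.09107813e-03]), 'contact_force': array([-0.49441576, -0.03753441,  0.33098386]), 'wrist_torque': array([ 0.01792421, -0.03829349,  0.03668111]), 'gripper_width': 85.34908830027435}
scene {'fx': 452.7204219266611, 'fy': 452.7204219266611, 'cx': 272.5741068955158, 'cy': 210.41143361665496, 'D': [0.02360910387111214, 0.0, 0.0, 0.0, 0.0], 'cam_to_world': [[-0.4621719811189494, 0.7697421591951149, -0.4403340416391039, 952.3656265712286], [0.8867616096758286, 0.3971614188763205, -0.2364670272179225, 232.51259888910747], [-0.007134947352242457, -0.4997597579975707, -0.86613467
[... 948 characters left out ...]
 1.0]]}
gauge top [([457, 264, 3], 0.71), ([350, 274, 0], 0.49), ([448, 177, 0], 0.43)]
gauge scene [([455, 262, -1], 0.83), ([446, 178, 2], 0.7), ([344, 277, -4], 0.48)]
narrow_gauge top [([608, -10, 29], 0.54), ([454, -236, 1], 0.45)]
narrow_gauge scene [([445, -236, 4], 0.78)]
stand top [([606, -7, 3], 0.86)]
stand scene [([607, -8, 2], 0.89)]
gap top [([606, -10, 28], 0.9)]
gap scene [([610, -11, 27], 0.86), ([654, 238, -1], 0.38)]
screw_grip top [([611, -16, 114], 0.84), ([421, -381, 0], 0.26)]
screw_grip scene [([610, -14, 114], 0.78)]
gauge_tip top [([382, 222, -2], 0.7), ([495, 140, -6], 0.54)]
gauge_tip scene [([381, 223, 0], 0.78), ([548, 276, -3], 0.75), ([503, 140, 4], 0.6)]
0.75
```

View pics/scene0.png

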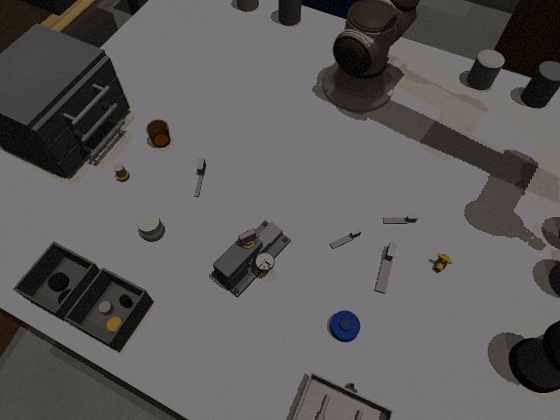

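View pics/top0.png

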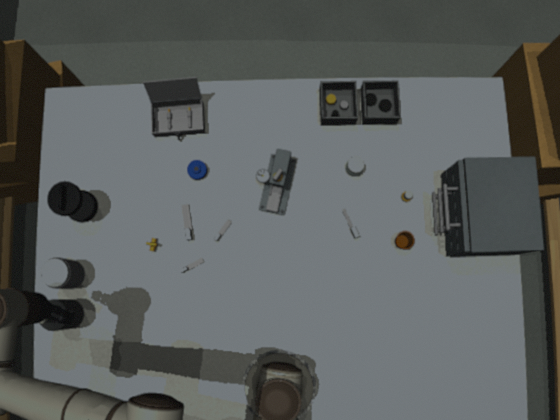

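View pics/wrist0.png

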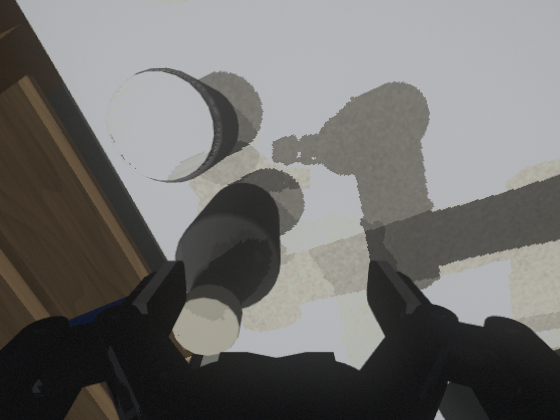

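Candidates in the scene picture are A (386,268), the largest, B (346,238) and C (402,219), which are smaller copies, and D (200,178), the narrow one on the other side. A fits the description. I'll check it in a close crop.

Run:
```python
import cv2,numpy as np
im=cv2.imread("pics/scene0.png")
a=cv2.resize(im[195:305,310:460],None,fx=5,fy=5,interpolation=cv2.INTER_CUBIC);cv2.imwrite("pics/cropA.png",a)
a=cv2.resize(im[210:310,195:305],None,fx=6,fy=6,interpolation=cv2.INTER_CUBIC);cv2.imwrite("pics/cropS.png",a)
```

```text
(no output)
```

View pics/cropA.png

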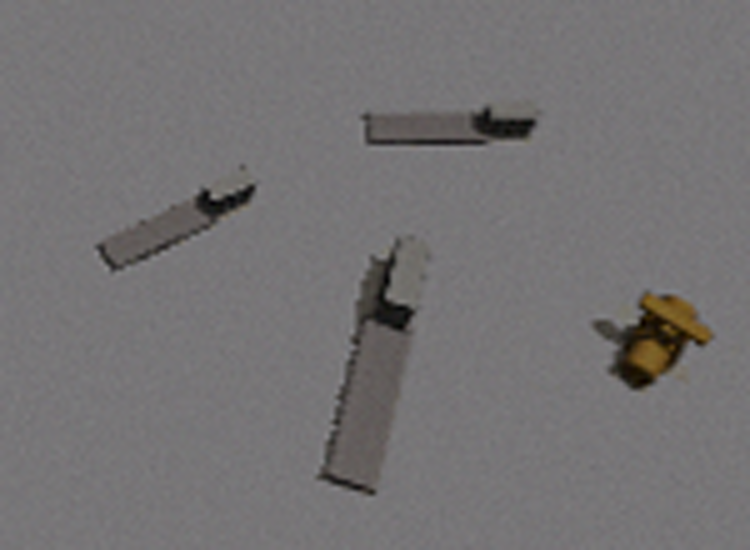

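View pics/cropS.png

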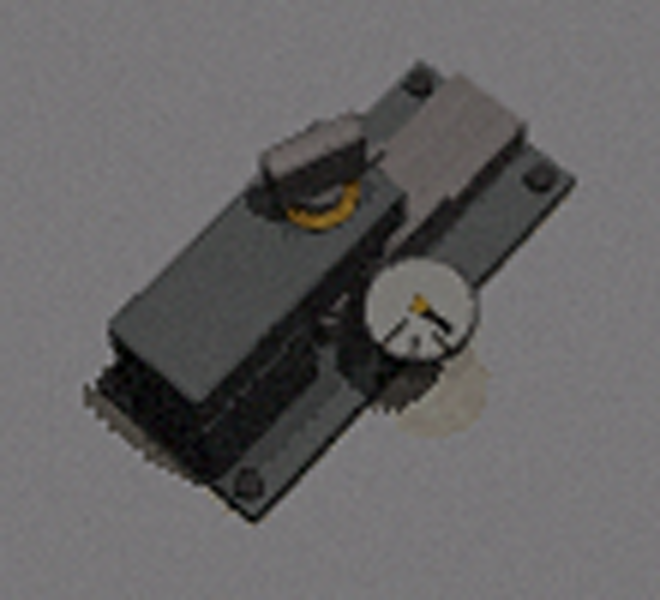

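A is clearly the largest: broad tongue, with handle at about (456,263) and tip towards (548,276). B and C are scaled-down copies. I'll move over it for a close look.

Emit:
send_rows(translation=[[45,29,0],[45,29,0],[45,29,0],[45,29,0],[45,29,0]], dr=[[0,0,0],[0,0,0],[0,0,0],[0,0,0],[0,0,0]], grip=[85,85,85,85,85])

```text
clock: 1.38
position: [395.9, 351.9, 231.6]
ee_rot: [0.98, -0.2, 0.0, -0.0]
contact_force: [0.4, 1.1, -0.8]
gripper_width: 84.9
```

Emit:
send_rows(translation=[[45,29,0],[45,29,0],[0,0,0],[0,0,0],[0,0,0]], dr=[[0,0,0],[0,0,0],[0,0,-10],[0,0,-10],[0,0,-10]], grip=[85,85,85,85,85])

```text
clock: 2.0
position: [455.4, 264.5, 231.5]
ee_rot: [0.998, 0.063, 0.0, -0.0]
contact_force: [0.5, 0.2, 0.1]
gripper_width: 84.7
```

```bash
cat > u.py <<'E'
import numpy as np,cv2
from scipy.spatial.transform import Rotation as R
from scipy.optimize import least_squares
def proj(ci,P):
    P=np.atleast_2d(np.asarray(P,float)); M=np.linalg.inv(np.array(ci["cam_to_world"]))
    K=np.array([[ci["fx"],0,ci["cx"]],[0,ci["fy"],ci["cy"]],[0,0,1]])
    r,_=cv2.Rodrigues(M[:3,:3])
    return cv2.projectPoints(P,r,M[:3,3],K,np.array(ci["D"]))[0].reshape(-1,2)
def back(ci,px,z):
    K=np.array([[ci["fx"],0,ci["cx"]],[0,ci["fy"],ci["cy"]],[0,0,1]])
    n=cv2.undistortPoints(np.array(px,float).reshape(-1,1,2),K,np.array(ci["D"])).reshape(-1,2)
    M=np.array(ci["cam_to_world"]); d=np.c_[n,np.ones(len(n))]@M[:3,:3].T; o=M[:3,3]
    t=(np.atleast_1d(z)-o[2])/d[:,2]; return o+d*t[:,None]
def box(x0,x1,y0,y1,z0,z1):
    return np.array([[x,y,z] for x in (x0,x1) for y in (y0,y1) for z in (z0,z1)],float)
def place(P,x,y,yaw):
    c,s=np.cos(yaw),np.sin(yaw); P=np.asarray(P,float)
    return np.c_[x+c*P[:,0]-s*P[:,1], y+s*P[:,0]+c*P[:,1], P[:,2]]
def toolinfo(s):
    m=R.from_quat(s["ee_rot"]).as_matrix(); return m
def show(s):
    m=toolinfo(s); print("t",round(s["clock"],2),"pos",s["position"].round(1),"xyaw",np.degrees(np.arctan2(m[1,0],m[0,0])).round(2),"zax",m[:,2].round(3),"j",s["joints"].round(3),"F",s["contact_force"].round(1),"w",round(s["gripper_width"],1))
E
python3 - <<'E'
from bench import arm
from u import *
import json
s=arm.read_state();show(s)
ci=arm.camera_info("wrist");im=arm.get_image("wrist");cv2.imwrite("pics/w1.png",im[:,:,::-1])
json.dump({k:np.array(v).tolist() for k,v in ci.items()},open("pics/w1.json","w"))
for t in ["gauge","gauge_tip"]:
    print(t,[(d["xyz"],d["confidence"]) for d in arm.place_of(t,"wrist")])
E
```

```text
t 2.0 pos [455.4 264.5 231.5] xyaw 7.21 zax [ 0.  0. -1.] j [ 0.834  0.217 -0.232 -0.    -1.121  0.862] F [0.5 0.2 0.1] w 84.7
gauge [([456.6, 263.9, 1.1], 0.73), ([447.6, 174.8, -4.8], 0.72), ([349.5, 279.7, -1.8], 0.63)]
gauge_tip [([549.4, 275.7, -1.5], 0.82), ([379.4, 223.6, -2.2], 0.8), ([492.9, 142.2, 0.1], 0.74)]
```

View pics/w1.png

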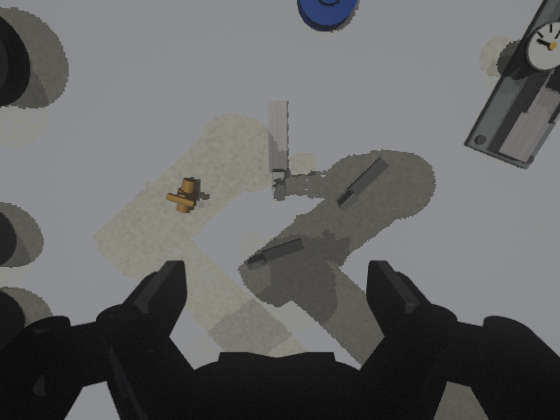

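Run:
```python
from u import *
import json
ci=json.load(open("pics/w1.json"));im=cv2.imread("pics/w1.png")
B=np.r_[box(17,94,-11,11,0,6)]; H=box(-17,17,-7,7,0,30)
x,y,yaw=456.6,263.9,np.radians(7.2)
a=cv2.resize(im[85:215,220:340],None,fx=5,fy=5,interpolation=cv2.INTER_CUBIC)
for P,c in((B,(0,0,255)),(H,(0,255,0))):
    for p in proj(ci,place(P,x,y,yaw)): cv2.circle(a,tuple(int(v) for v in ((p-[220,85]+.5)*5)),3,c,-1)
cv2.imwrite("pics/w1c.png",a)
```

```text
(no output)
```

View pics/w1c.png

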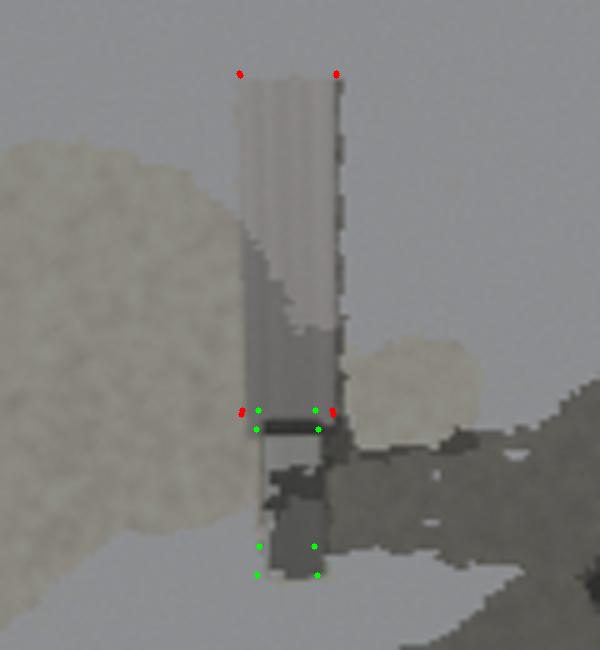

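Emit:
send_rows(translation=[[0,2,50],[0,0,50],[0,0,50],[0,0,40],[0,0,0]], dr=[[0,0,-1],[0,0,0],[0,0,0],[0,0,0],[0,0,0]], grip=[50,50,50,50,50])

```text
clock: 2.78
position: [453.8, 261.2, 38.7]
ee_rot: [0.998, 0.068, -0.003, 0.002]
contact_force: [-0.3, 0.8, 0.4]
gripper_width: 50.2
```

Run:
```python
from bench import arm
from u import *
s=arm.read_state();show(s)
im=arm.get_image("wrist");cv2.imwrite("pics/w2.png",im[:,:,::-1])
```

```text
t 2.77 pos [453.8 261.2  38.7] xyaw 7.79 zax [-0.005 -0.005 -1.   ] j [ 0.832  0.445 -0.469 -0.    -0.664  0.875] F [-0.3  0.8  0.4] w 50.2
```

View pics/w2.png

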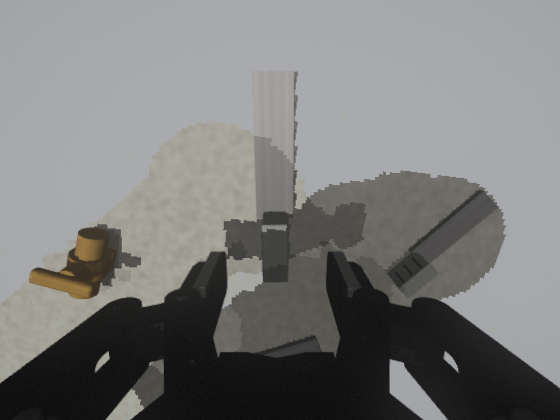

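Emit:
send_rows(translation=[[1,0,20],[0,0,12],[0,0,3],[0,0,0],[0,0,0]], dr=[[0,0,0],[0,0,0],[0,0,0],[0,0,0],[0,0,0]], grip=[50,50,50,50,50])

```text
clock: 3.45
position: [456.8, 263.3, 7.1]
ee_rot: [0.998, 0.069, 0.001, -0.0]
contact_force: [-0.7, 1.2, -0.3]
gripper_width: 50.1
```

Emit:
send_rows(translation=[[0,0,0],[0,0,0],[0,0,0],[0,0,0],[0,0,0]], dr=[[0,0,0],[0,0,0],[0,0,0],[0,0,0],[0,0,0]], grip=[0,0,0,0,0])

```text
clock: 4.08
position: [456.6, 263.1, 6.7]
ee_rot: [0.998, 0.069, 0.0, -0.0]
contact_force: [-1.6, -0.3, 6.1]
gripper_width: 12.6
```

Run:
```python
from bench import arm
from u import *
s=arm.read_state();show(s)
ci=arm.camera_info("wrist");im=arm.get_image("wrist");cv2.imwrite("pics/w3.png",im[:,:,::-1])
import json
json.dump({k:np.array(v).tolist() for k,v in ci.items()},open("pics/w3.json","w"))
```

```text
t 4.08 pos [456.6 263.1   6.7] xyaw 7.93 zax [ 0.  0. -1.] j [ 0.831  0.499 -0.49   0.    -0.581  0.878] F [-1.6 -0.3  6.1] w 12.6
```

View pics/w3.png

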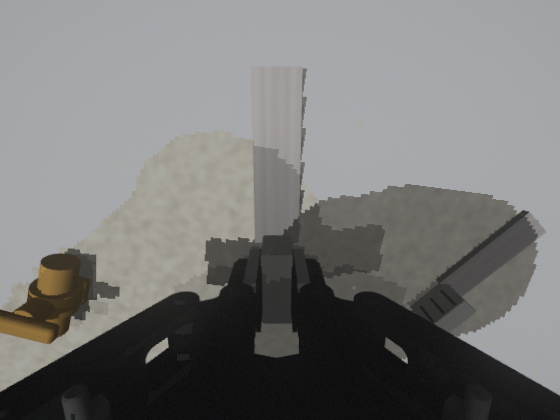

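Emit:
send_rows(translation=[[0,0,-25],[0,0,-50],[0,0,-50],[0,0,-50],[0,0,-50]], dr=[[0,0,0],[0,0,0],[0,0,0],[0,0,0],[0,0,0]], grip=[0,0,0,0,0])

```text
clock: 4.75
position: [455.7, 262.4, 232.0]
ee_rot: [0.998, 0.069, -0.001, 0.0]
contact_force: [0.4, -0.1, -0.5]
gripper_width: 12.6
```

Emit:
send_rows(translation=[[-12,45,0],[-12,45,0],[-12,45,0],[-12,45,0],[-12,45,0]], dr=[[0,0,0],[0,0,0],[0,0,0],[0,0,0],[0,0,0]], grip=[0,0,0,0,0])

```text
clock: 5.38
position: [426.9, 30.2, 230.5]
ee_rot: [0.998, 0.069, -0.001, -0.0]
contact_force: [1.2, 0.2, -1.5]
gripper_width: 13.1
```

Emit:
send_rows(translation=[[0,0,0],[0,0,0],[0,0,0],[0,0,0],[0,0,0]], dr=[[0,0,7],[0,0,8],[0,0,7],[0,0,0],[0,0,0]], grip=[0,0,0,0,0])

```text
clock: 6.0
position: [427.7, 31.7, 230.8]
ee_rot: [0.993, -0.122, -0.0, 0.0]
contact_force: [-0.8, -0.3, -1.2]
gripper_width: 12.9
```

```bash
cat > snap.py <<'E'
import sys,json
from bench import arm
from u import *
def snap(cam,name):
    s=arm.read_state();show(s)
    ci=arm.camera_info(cam);im=arm.get_image(cam);cv2.imwrite(f"pics/{name}.png",im[:,:,::-1])
    json.dump({k:np.array(v).tolist() for k,v in ci.items()},open(f"pics/{name}.json","w"))
if __name__=="__main__": snap(sys.argv[1],sys.argv[2])
E
python3 snap.py wrist w4
python3 - <<'E'
from bench import arm
for t in ["stand","gap","screw_grip","gauge","gauge_tip"]:
    print(t,[(d["xyz"],d["confidence"]) for d in arm.place_of(t,"wrist")])
E
```

```text
t 6.0 pos [427.7  31.7 230.8] xyaw -13.99 zax [-0.001 -0.    -1.   ] j [ 0.456  0.044 -0.44  -0.    -1.088  0.871] F [-0.8 -0.3 -1.2] w 12.9
stand [([610.1, -7.1, -1.1], 0.91)]
gap []
screw_grip []
gauge [([445.1, 173.2, -1.3], 0.94), ([349.3, 280.2, -0.7], 0.72)]
gauge_tip [([519.4, 7.1, 223.7], 0.71), ([491.2, 143.7, 0.7], 0.56), ([429.7, 371.4, -3.9], 0.28)]
```

View pics/w4.png

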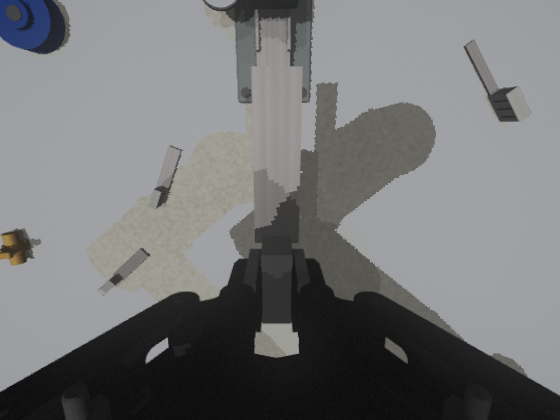

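Run:
```python
from u import *
import json
im=cv2.imread("pics/w4.png")
a=cv2.resize(im[0:110,215:335],None,fx=6,fy=5.4,interpolation=cv2.INTER_CUBIC)
a=cv2.resize(im[0:110,215:335],None,fx=5,fy=5,interpolation=cv2.INTER_CUBIC)
a=cv2.convertScaleAbs(a,alpha=1.6)
cv2.imwrite("pics/w4c.png",a)
```

```text
(no output)
```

View pics/w4c.png

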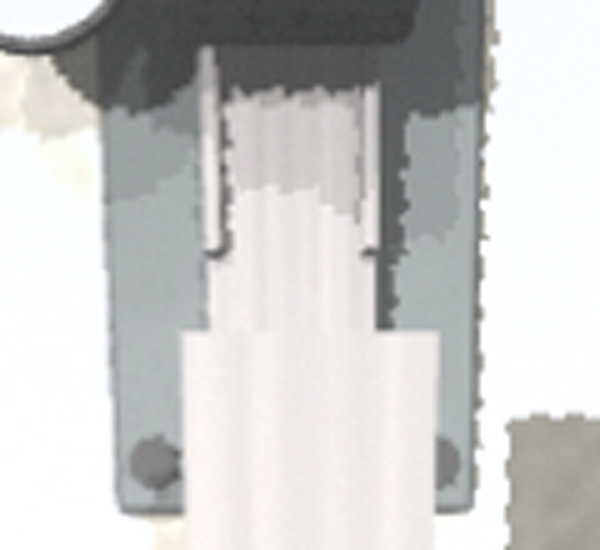

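Run:
```python
from u import *
import json
ci=json.load(open("pics/w4.json"))
px=lambda p:(np.array(p,float)+.5)/5-.5+[215,0]
# stand frame pts, pixel, use(u,v)
obs=[((-95,40,10),(118,510),1,1),((-95,-40,10),(472,508),1,1),((-48,15.5,37),(210,246),1,1),((-48,-15.5,37),(371,248),1,1),
 ((-80,17,30),(208.5,320),1,0),((-80,-17,30),(376,320),1,0)]
P=np.array([o[0] for o in obs],float);Q=np.array([px(o[1]) for o in obs]);W=np.array([o[2:] for o in obs])
f=lambda q:((proj(ci,place(P,*q))-Q)*W).ravel()
r=least_squares(f,[609,-8,-.24]);print(r.x,np.degrees(r.x[2]));print(f(r.x).reshape(-1,2).round(2))
# tongue tip: model gauge at TCP height
T=np.array([px((182,331)),px((438,331))])
for z in (220,224,228,232):
    b=back(ci,T,z);print(z,b.round(1), np.linalg.norm(b[0]-b[1]), b.mean(0).round(1))
w3=json.load(open("pics/w3.json"))
print(proj(ci,[[427.7,31.7,230.8]]))
```

```text
[ 6.10241079e+02 -9.65973614e+00 -2.36671845e-01] -13.560297868656262
[[-0.54  0.03]
 [ 0.17  0.01]
 [ 0.51  0.27]
 [-0.34 -0.31]
 [ 0.51  0.  ]
 [-0.35  0.  ]]
220 [[522.5  20.2 220. ]
 [516.8  -2.5 220. ]] 23.451731112593166 [519.6   8.8 220. ]
224 [[521.8  20.1 224. ]
 [516.3  -2.1 224. ]] 22.84139544920497 [519.   9. 224.]
228 [[521.1  19.9 228. ]
 [515.7  -1.6 228. ]] 22.231059785816775 [518.4   9.2 228. ]
232 [[520.4  19.8 232. ]
 [515.2  -1.2 232. ]] 21.620724122428577 [517.8   9.3 232. ]
[[276.30088133 264.67653654]]
```

Emit:
send_rows(translation=[[-12,-3,30],[0,0,45],[0,0,45],[0,0,45],[0,0,25]], dr=[[0,0,-0.4],[0,0,0],[0,0,0],[0,0,0],[0,0,0]], grip=[0,0,0,0,0])

```text
clock: 6.92
position: [416.3, 37.2, 39.5]
ee_rot: [0.993, -0.119, -0.001, 0.001]
contact_force: [0.3, 0.2, -1.8]
gripper_width: 12.7
```

Emit:
send_rows(translation=[[0,0,0],[0,0,0],[0,0,0],[0,0,0],[0,0,0]], dr=[[0,0,0],[0,0,0],[0,0,0],[0,0,0],[0,0,0]], grip=[0,0,0,0,0])

```text
clock: 7.55
position: [417.3, 37.7, 41.9]
ee_rot: [0.993, -0.119, 0.001, -0.0]
contact_force: [0.1, 0.3, -1.5]
gripper_width: 12.9
```

```bash
python3 snap.py wrist w5; python3 snap.py scene s5;  python3 - <<'E'
from u import *
im=cv2.imread("pics/s5.png")
cv2.imwrite("pics/s5c.png",cv2.resize(im[180:310,195:345],None,fx=5,fy=4.6,interpolation=cv2.INTER_CUBIC))
E
```

```text
t 7.55 pos [417.3  37.7  41.9] xyaw -13.68 zax [ 0.001  0.001 -1.   ] j [ 0.481  0.302 -0.723  0.    -0.545  0.851] F [ 0.1  0.3 -1.5] w 12.9
t 7.6 pos [417.2  37.7  41.7] xyaw -13.68 zax [ 0.001  0.    -1.   ] j [ 0.481  0.302 -0.723  0.    -0.545  0.851] F [ 0.3  0.6 -1. ] w 12.2
```

View pics/w5.png

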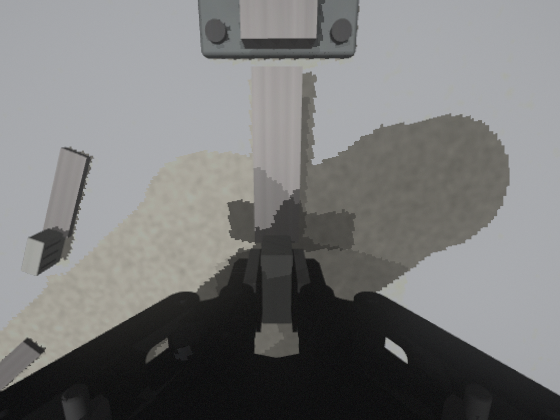

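View pics/s5c.png

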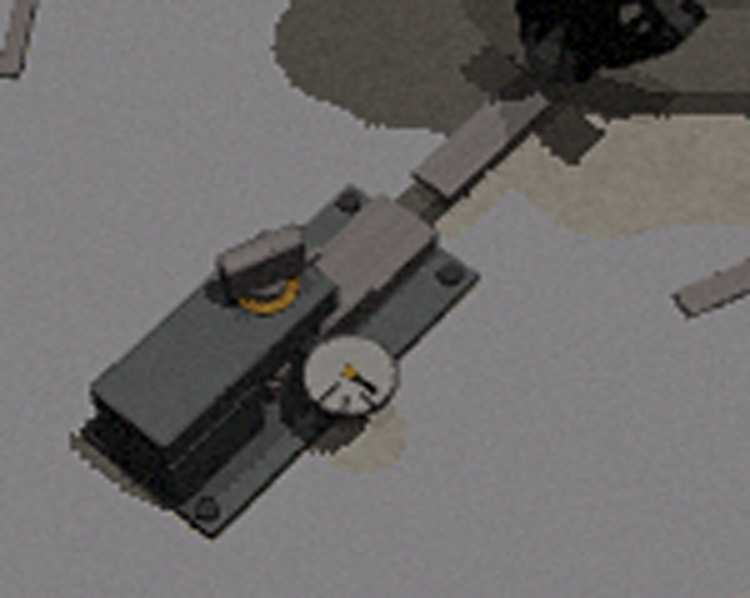

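Run:
```python
from u import *
import json
im=cv2.imread("pics/w5.png")
a=cv2.convertScaleAbs(cv2.resize(im[0:110,190:370],None,fx=4,fy=4,interpolation=cv2.INTER_CUBIC),alpha=1.5)
cv2.imwrite("pics/w5c.png",a)
ci=json.load(open("pics/w5.json"))
rest=back(ci,[(240,38.5),(317.5,38.5)],30); tip=back(ci,[(250.5,67),(302.3,67)],41)
base=back(ci,[(203,55),(356,55)],10)
for n,b in(("rest",rest),("tip",tip),("base",base)):
    d=b[0]-b[1]; print(n,b.mean(0).round(1),np.linalg.norm(d).round(1),np.degrees(np.arctan2(-d[0],d[1])).round(2))
yaw=-.2367;u=np.array([np.cos(yaw),np.sin(yaw)]);v=np.array([-u[1],u[0]])
o=np.array([610.24,-9.66])
for n,b in(("rest",rest),("tip",tip),("base",base)):
    q=b.mean(0)[:2]-o; print(n,"along",(q@u).round(1),"lat",(q@v).round(1))
q=np.array([417.2,37.7])-o;print("tcp",q@u,q@v)
```

```text
rest [520.2  11.8  30. ] 34.9 -13.59
tip [507.5  15.9  41. ] 22.2 -13.58
base [517.3  11.9  10. ] 78.9 -13.59
rest along -92.5 lat -0.3
tip along -105.9 lat 0.8
base along -95.4 lat -0.8
tcp -198.76321249113158 0.7723730997948896
```

View pics/w5c.png

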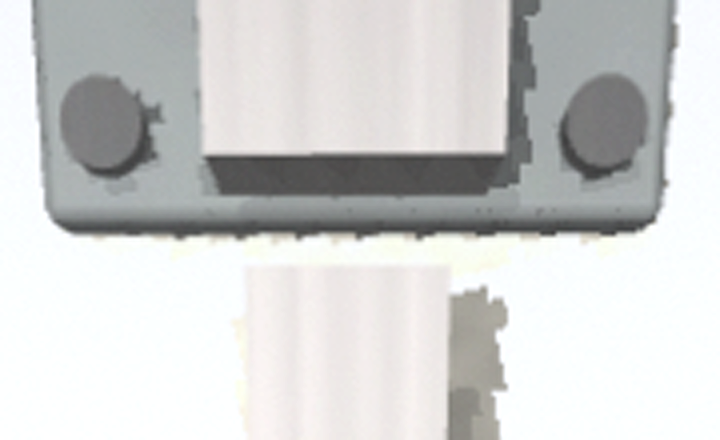

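Emit:
send_rows(translation=[[0,1,2.7],[0,0,0],[15,0,0],[15,0,0],[15,0,0]], dr=[[0,0,0],[0,0,0],[0,0,0],[0,0,0],[0,0,0]], grip=[0,0,0,0,0])

```text
clock: 8.28
position: [462.2, 25.8, 38.6]
ee_rot: [0.993, -0.119, 0.0, -0.0]
contact_force: [0.8, 0.1, -1.1]
gripper_width: 12.8
```

Emit:
send_rows(translation=[[5,0,0],[0,0,0],[0,0,0],[0,0,0],[0,0,0]], dr=[[0,0,0],[0,0,0],[0,0,0],[0,0,0],[0,0,0]], grip=[0,0,0,0,0])

```text
clock: 8.9
position: [465.2, 24.9, 38.7]
ee_rot: [0.993, -0.119, 0.0, -0.0]
contact_force: [0.2, -1.3, -1.6]
gripper_width: 12.8
```

```bash
python3 snap.py wrist w6
python3 - <<'E'
from u import *
im=cv2.imread("pics/w6.png")
a=cv2.convertScaleAbs(cv2.resize(im[0:130,190:370],None,fx=4,fy=4,interpolation=cv2.INTER_CUBIC),alpha=1.5)
cv2.imwrite("pics/w6c.png",a)
E
```

```text
t 8.9 pos [465.2  24.9  38.7] xyaw -13.66 zax [ 0.  0. -1.] j [ 0.404  0.369 -0.614 -0.    -0.588  0.929] F [ 0.2 -1.3 -1.6] w 12.8
```

View pics/w6c.png

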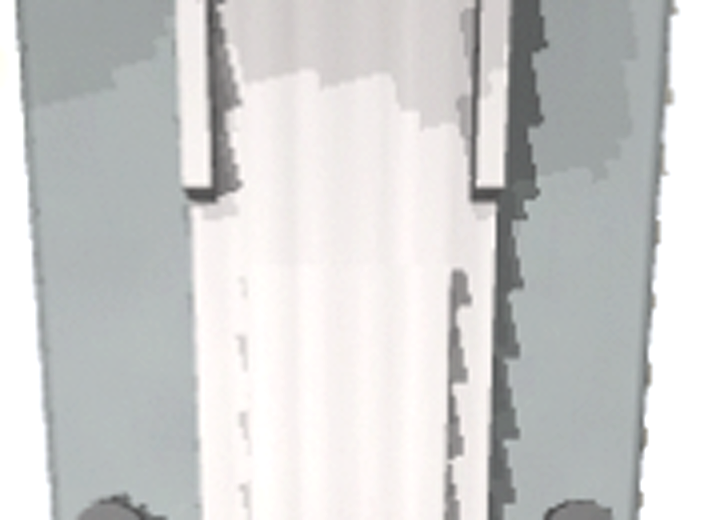

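Emit:
send_rows(translation=[[10,-0.3,0],[10,0,0],[10,0,0],[10,0,0],[10,0,0]], dr=[[0,0,0],[0,0,0],[0,0,0],[0,0,0],[0,0,0]], grip=[0,0,0,0,0])

```text
clock: 9.57
position: [514.8, 13.0, 38.5]
ee_rot: [0.993, -0.119, -0.0, 0.0]
contact_force: [0.2, 0.2, -0.9]
gripper_width: 12.9
```

Emit:
send_rows(translation=[[10,0,0],[10,0,0],[0,0,0],[0,0,0],[0,0,0]], dr=[[0,0,0],[0,0,0],[0,0,0],[0,0,0],[0,0,0]], grip=[0,0,0,0,0])

```text
clock: 10.2
position: [533.1, 8.6, 38.6]
ee_rot: [0.993, -0.119, -0.0, 0.0]
contact_force: [-0.0, 0.7, -1.2]
gripper_width: 12.9
```

```bash
python3 snap.py wrist w7;python3 snap.py scene s7
python3 - <<'E'
from u import *
im=cv2.imread("pics/s7.png")
cv2.imwrite("pics/s7c.png",cv2.resize(im[200:310,195:315],None,fx=5,fy=5,interpolation=cv2.INTER_CUBIC))
q=np.array([1,1])
E
```

```text
t 10.2 pos [533.1   8.6  38.6] xyaw -13.67 zax [-0. -0. -1.] j [ 0.32   0.455 -0.45  -0.    -0.666  1.012] F [-0.   0.7 -1.2] w 12.9
t 10.25 pos [533.2   8.6  38.6] xyaw -13.67 zax [-0. -0. -1.] j [ 0.32   0.455 -0.45  -0.    -0.666  1.012] F [ 0.1  0.  -1. ] w 12.6
```

View pics/w7.png

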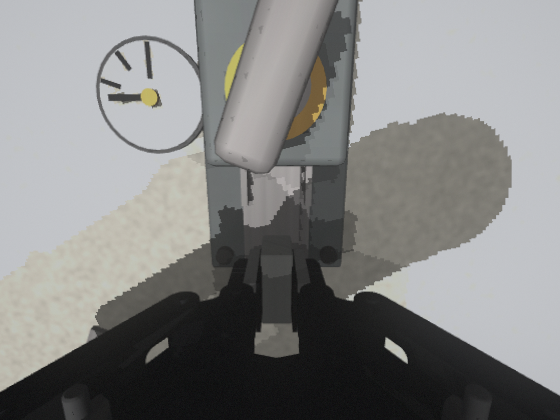

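View pics/s7c.png

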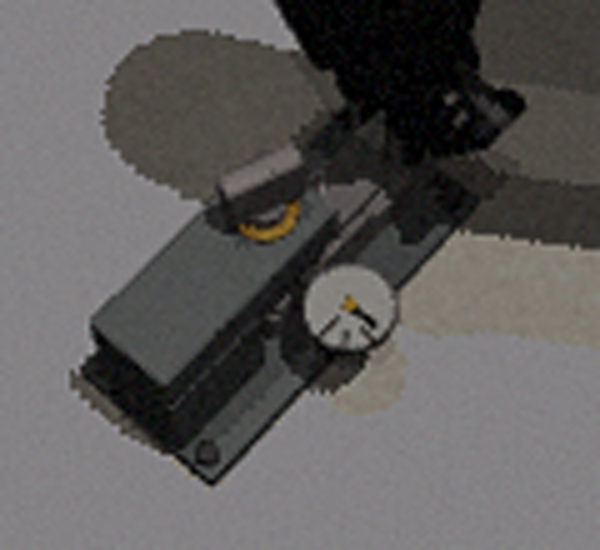

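Emit:
send_rows(translation=[[0,0,0.8],[0,0,0.7],[0,0,0],[0,0,0],[0,0,0]], dr=[[0,0,0],[0,0,0],[0,0,0],[0,0,0],[0,0,0]], grip=[0,0,0,0,0])

```text
clock: 10.92
position: [533.5, 8.5, 37.1]
ee_rot: [0.993, -0.119, -0.0, 0.0]
contact_force: [-0.4, -0.6, -1.9]
gripper_width: 12.6
```

Emit:
send_rows(translation=[[0,0,0],[0,0,0],[0,0,0],[0,0,0],[0,0,0]], dr=[[0,0,0],[0,0,0],[0,0,0],[0,0,0],[0,0,0]], grip=[40,40,40,40,40])

```text
clock: 11.55
position: [533.5, 8.5, 37.1]
ee_rot: [0.993, -0.119, 0.0, 0.0]
contact_force: [1.3, -0.7, -0.0]
gripper_width: 40.1
```

```bash
python3 snap.py wrist w8
```

```text
t 11.55 pos [533.5   8.5  37.1] xyaw -13.68 zax [ 0. -0. -1.] j [ 0.32   0.458 -0.45   0.    -0.663  1.012] F [ 1.3 -0.7 -0. ] w 40.1
```

View pics/w8.png

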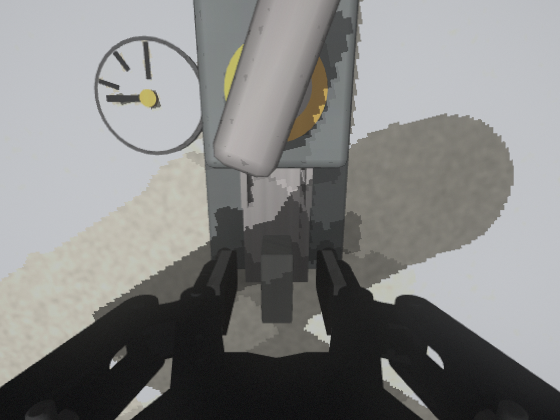

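Emit:
send_rows(translation=[[0,0,-10],[0,0,-40],[0,0,-50],[0,0,-50],[0,0,0]], dr=[[0,0,0],[0,0,0],[0,0,0],[0,0,0],[0,0,0]], grip=[40,40,40,40,40])

```text
clock: 12.22
position: [536.3, 9.1, 192.7]
ee_rot: [0.993, -0.119, 0.005, -0.002]
contact_force: [0.9, 0.1, -1.0]
gripper_width: 39.9
```

```bash
python3 snap.py wrist w9;python3 - <<'E'
from u import *
im=cv2.imread("pics/w9.png")
a=cv2.convertScaleAbs(cv2.resize(im[10:190,170:390],None,fx=3.5,fy=3.3333,interpolation=cv2.INTER_CUBIC),alpha=1.3)
a=cv2.convertScaleAbs(cv2.resize(im[40:240,170:390],None,fx=3,fy=3,interpolation=cv2.INTER_CUBIC),alpha=1.3)
cv2.imwrite("pics/w9c.png",a)
E
```

```text
t 12.22 pos [536.3   9.1 192.7] xyaw -13.64 zax [ 0.011  0.002 -1.   ] j [ 3.200e-01  2.620e-01 -2.760e-01  1.000e-03 -1.022e+00  1.012e+00] F [ 0.9  0.1 -1. ] w 39.9
```

View pics/w9.png

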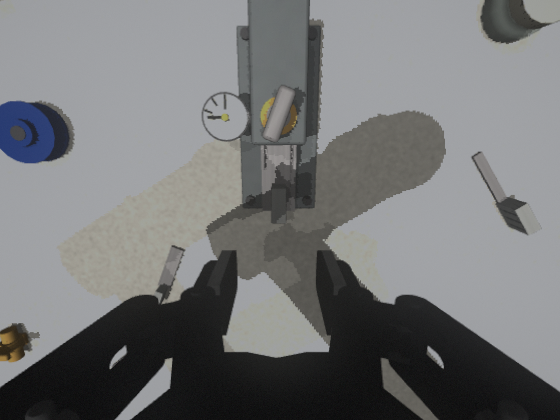

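View pics/w9c.png

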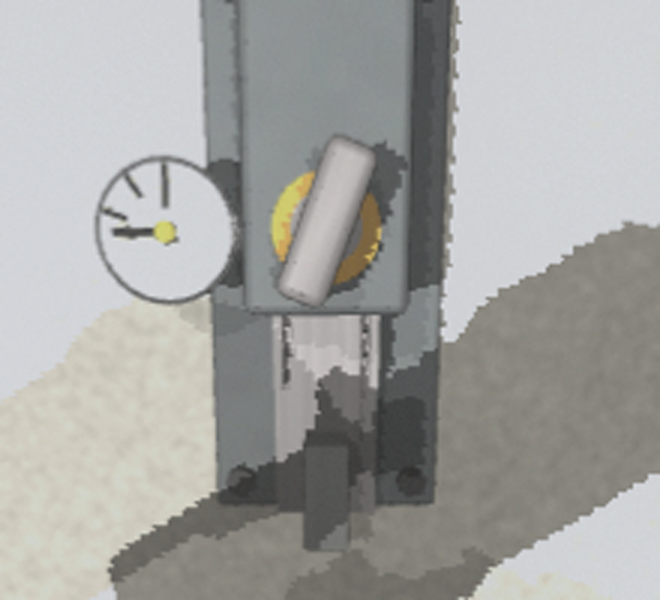

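Run:
```python
from u import *
import json
ci=json.load(open("pics/w9.json"))
px=lambda p:(np.array(p,float)+.5)/3-.5+[170,40]
b=back(ci,[px((282,290)),px((330,140)),px((322,302)),px((374,155))],128)
print(b.round(1))
for i in(0,2):
    d=b[i+1]-b[i];print(np.degrees(np.arctan2(d[1],d[0])),np.linalg.norm(d))
print(b.mean(0))
```

```text
[[598.4   3.  128. ]
 [625.7 -14.3 128. ]
 [593.8  -4.9 128. ]
 [620.7 -22.7 128. ]]
-32.40106172078361 32.41453428876058
-33.48114699469992 32.22228880337851
[609.64180185  -9.73403939 128.        ]
```

Emit:
send_rows(translation=[[40,0,0],[38.6,-0.4,0],[0,0,0],[0,0,0],[0,0,0]], dr=[[0,0,0],[0,0,0],[0,0,9.6],[0,0,9.6],[0,0,0]], grip=[45,45,45,45,45])

```text
clock: 12.9
position: [609.3, -9.8, 185.7]
ee_rot: [0.959, -0.282, -0.001, 0.001]
contact_force: [-0.2, -0.5, 0.2]
gripper_width: 44.9
```

```bash
python3 snap.py wrist w10
```

```text
t 12.9 pos [609.3  -9.8 185.7] xyaw -32.79 zax [-0.003 -0.    -1.   ] j [ 0.249  0.394 -0.097 -0.    -1.083  0.75 ] F [-0.2 -0.5  0.2] w 44.9
```

View pics/w10.png

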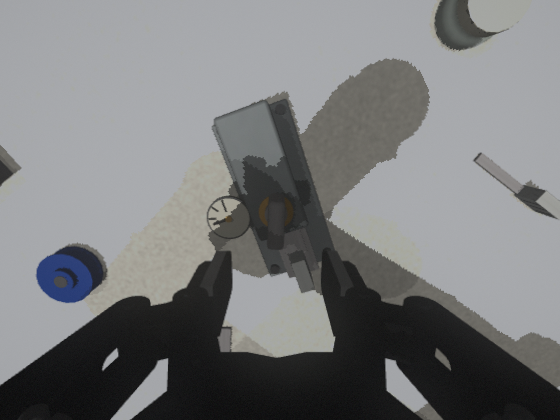

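Emit:
send_rows(translation=[[0,0,35],[0,0,35],[0,0,18],[0,0,0],[0,0,0]], dr=[[0,0,0],[0,0,0],[0,0,0],[0,0,0],[0,0,0]], grip=[45,45,45,45,45])

```text
clock: 13.58
position: [610.6, -9.6, 100.0]
ee_rot: [0.959, -0.282, 0.001, -0.0]
contact_force: [0.8, 0.1, 1.1]
gripper_width: 45.1
```

Emit:
send_rows(translation=[[0,0,0],[0,0,0],[0,0,0],[0,0,0],[0,0,0]], dr=[[0,0,0],[0,0,0],[0,0,0],[0,0,0],[0,0,0]], grip=[45,0,0,0,0])

```text
clock: 14.2
position: [610.1, -9.8, 99.7]
ee_rot: [0.959, -0.283, 0.0, 0.0]
contact_force: [-1.6, -1.0, 4.8]
gripper_width: 11.3
```

```bash
python3 snap.py wrist w11
```

```text
t 14.2 pos [610.1  -9.8  99.7] xyaw -32.87 zax [ 0. -0. -1.] j [ 0.249  0.479 -0.199  0.001 -0.892  0.748] F [-1.6 -1.   4.8] w 11.3
```

View pics/w11.png

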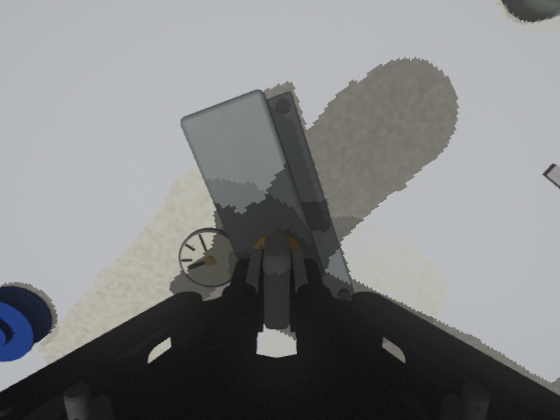

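Gripped: the bar is between the pads at (277,280) and the opening is 11.3. I'll turn it 150° clockwise.

Emit:
send_rows(translation=[[0,0,0],[0,0,0],[0,0,0],[0,0,0],[0,0,0]], dr=[[0,0,10],[0,0,10],[0,0,10],[0,0,10],[0,0,10]], grip=[0,0,0,0,0])

```text
clock: 14.88
position: [610.2, -9.8, 99.8]
ee_rot: [0.748, -0.664, 0.0, -0.0]
contact_force: [-0.4, 0.9, 4.9]
gripper_width: 11.2
```

Emit:
send_rows(translation=[[0,0,0],[0,0,0],[0,0,0],[0,0,0],[0,0,0]], dr=[[0,0,10],[0,0,10],[0,0,10],[0,0,10],[0,0,10]], grip=[0,0,0,0,0])

```text
clock: 15.5
position: [610.2, -9.8, 99.8]
ee_rot: [-0.397, 0.918, -0.0, 0.0]
contact_force: [-1.9, 0.3, 6.2]
gripper_width: 11.3
```

Emit:
send_rows(translation=[[0,0,0],[0,0,0],[0,0,0],[0,0,0],[0,0,0]], dr=[[0,0,10],[0,0,10],[0,0,10],[0,0,10],[0,0,10]], grip=[0,0,0,0,0])

```text
clock: 16.12
position: [610.2, -9.9, 99.8]
ee_rot: [0.028, 1.0, -0.0, 0.0]
contact_force: [-2.0, -0.6, 4.6]
gripper_width: 10.6
```

```bash
python3 snap.py wrist w12; python3 snap.py scene s12
python3 - <<'E'
from u import *
im=cv2.imread("pics/s12.png")
cv2.imwrite("pics/s12c.png",cv2.resize(im[200:310,195:315],None,fx=5,fy=5,interpolation=cv2.INTER_CUBIC))
E
```

```text
t 16.12 pos [610.2  -9.9  99.8] xyaw 176.82 zax [ 0.001 -0.    -1.   ] j [ 2.490e-01  4.790e-01 -1.990e-01  1.000e-03 -8.920e-01 -1.876e+00] F [-2.  -0.6  4.6] w 10.6
t 16.18 pos [610.2  -9.9  99.8] xyaw 176.59 zax [ 0.001 -0.    -1.   ] j [ 2.49e-01  4.79e-01 -1.99e-01  1.00e-03 -8.92e-01 -1.88e+00] F [-1.5 -1.4  5.7] w 11.2
```

View pics/w12.png

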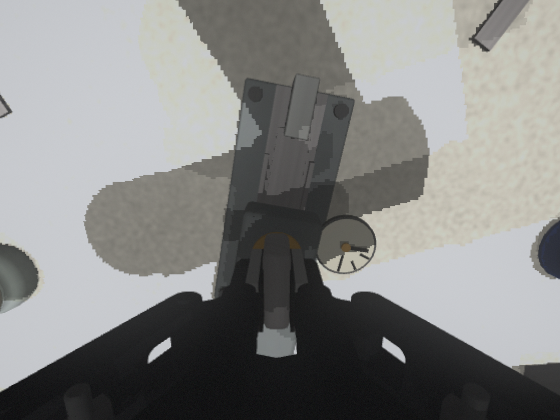

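View pics/s12c.png

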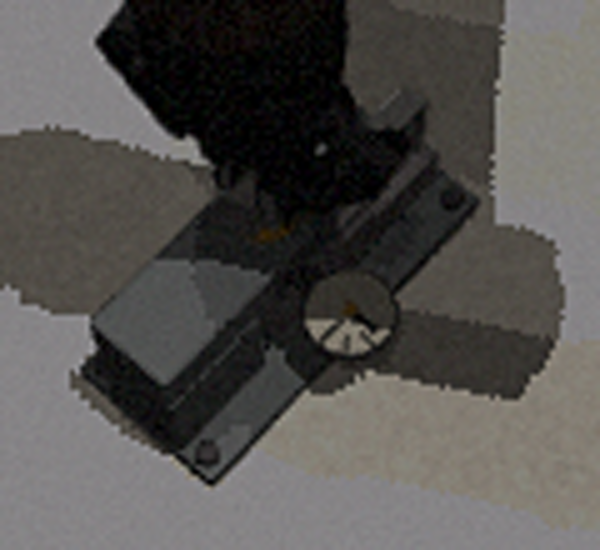

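Emit:
send_rows(translation=[[0,0,0],[0,0,0],[0,0,0],[0,0,0],[0,0,0]], dr=[[0,0,0],[0,0,0],[0,0,0],[0,0,0],[0,0,0]], grip=[60,60,60,60,60])

```text
clock: 16.85
position: [610.0, -9.6, 99.0]
ee_rot: [0.025, 1.0, 0.0, -0.0]
contact_force: [0.3, 0.7, -0.3]
gripper_width: 59.7
```

Emit:
send_rows(translation=[[0,0,0],[0,0,0],[0,0,0],[0,0,0],[0,0,0]], dr=[[0,0,-10],[0,0,-10],[0,0,-10],[0,0,-10],[0,0,-10]], grip=[60,60,60,60,60])

```text
clock: 17.48
position: [610.0, -9.7, 99.1]
ee_rot: [-0.402, 0.915, 0.0, 0.0]
contact_force: [0.2, 0.3, 0.6]
gripper_width: 59.7
```

Emit:
send_rows(translation=[[0,0,0],[0,0,0],[0,0,0],[0,0,0],[0,0,0]], dr=[[0,0,-10],[0,0,-10],[0,0,-10],[0,0,-10],[0,0,-10]], grip=[60,60,60,60,60])

```text
clock: 18.1
position: [610.0, -9.6, 99.1]
ee_rot: [0.752, -0.66, 0.0, -0.0]
contact_force: [0.0, -0.3, -0.6]
gripper_width: 59.8
```

Emit:
send_rows(translation=[[0,0,0],[0,0,0],[0,0,0],[0,0,0],[0,0,0]], dr=[[0,0,-10],[0,0,-10],[0,0,-10],[0,0,-10],[0,0,-10]], grip=[60,60,60,60,60])

```text
clock: 18.73
position: [610.0, -9.6, 99.1]
ee_rot: [0.96, -0.28, 0.0, -0.0]
contact_force: [0.7, 0.1, 0.4]
gripper_width: 60.1
```

Emit:
send_rows(translation=[[0,0,0],[0,0,0],[0,0,0],[0,0,0],[0,0,0]], dr=[[0,0,-10],[0,0,-10],[0,0,-10],[0,0,0],[0,0,0]], grip=[60,60,60,60,60])

```text
clock: 19.35
position: [610.0, -9.7, 99.1]
ee_rot: [1.0, -0.026, 0.0, -0.0]
contact_force: [-0.7, -0.4, -0.1]
gripper_width: 60.1
```

```bash
python3 snap.py wrist w13
```

```text
t 19.35 pos [610.   -9.7  99.1] xyaw -3.02 zax [ 0.  0. -1.] j [ 0.249  0.479 -0.2   -0.    -0.892  1.269] F [-0.7 -0.4 -0.1] w 60.1
```

View pics/w13.png

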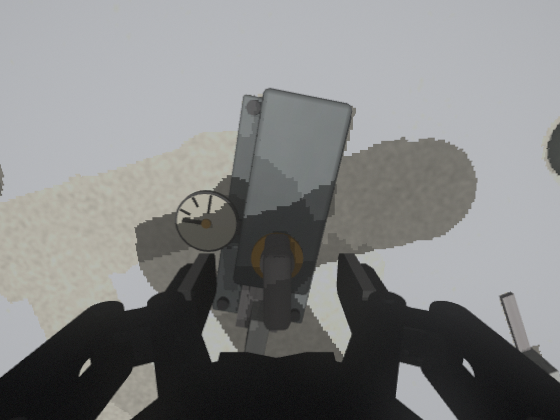

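Emit:
send_rows(translation=[[0,0,0],[0,0,0],[0,0,0],[0,0,0],[0,0,0]], dr=[[0,0,0],[0,0,0],[0,0,0],[0,0,0],[0,0,0]], grip=[0,0,0,0,0])

```text
clock: 20.02
position: [610.0, -9.8, 99.3]
ee_rot: [1.0, -0.025, 0.0, 0.0]
contact_force: [-0.8, -1.0, 1.9]
gripper_width: 10.7
```

Emit:
send_rows(translation=[[0,0,0],[0,0,0],[0,0,0],[0,0,0],[0,0,0]], dr=[[0,0,0],[0,0,10],[0,0,10],[0,0,10],[0,0,0]], grip=[0,0,0,0,0])

```text
clock: 20.65
position: [610.0, -9.8, 99.3]
ee_rot: [0.959, -0.282, 0.0, 0.0]
contact_force: [-0.5, -1.5, 1.7]
gripper_width: 11.3
```

Emit:
send_rows(translation=[[0,0,0],[0,0,0],[0,0,0],[0,0,0],[0,0,0]], dr=[[0,0,10],[0,0,10],[0,0,5],[0,0,0],[0,0,0]], grip=[0,0,0,0,0])

```text
clock: 21.28
position: [610.1, -9.7, 99.3]
ee_rot: [0.876, -0.483, 0.0, -0.0]
contact_force: [-1.2, -2.1, 1.6]
gripper_width: 10.9
```

```bash
python3 snap.py wrist w14
python3 - <<'E'
from u import *
im=cv2.imread("pics/w14.png")
cv2.imwrite("pics/w14c.png",cv2.resize(im[170:320,130:300],None,fx=4,fy=4,interpolation=cv2.INTER_CUBIC))
E
```

```text
t 21.27 pos [610.1  -9.7  99.3] xyaw -57.72 zax [ 0. -0. -1.] j [ 0.249  0.479 -0.2    0.    -0.892  0.314] F [-1.2 -2.1  1.6] w 10.9
```

View pics/w14.png

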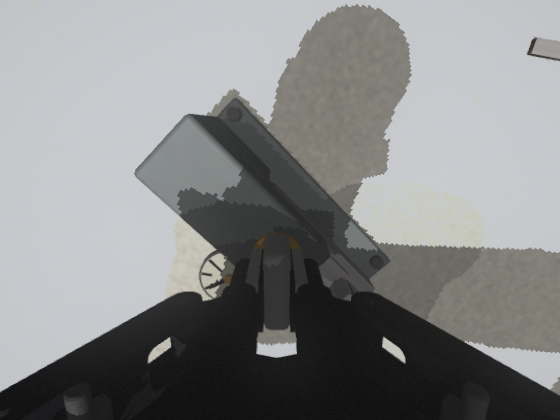

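View pics/w14c.png

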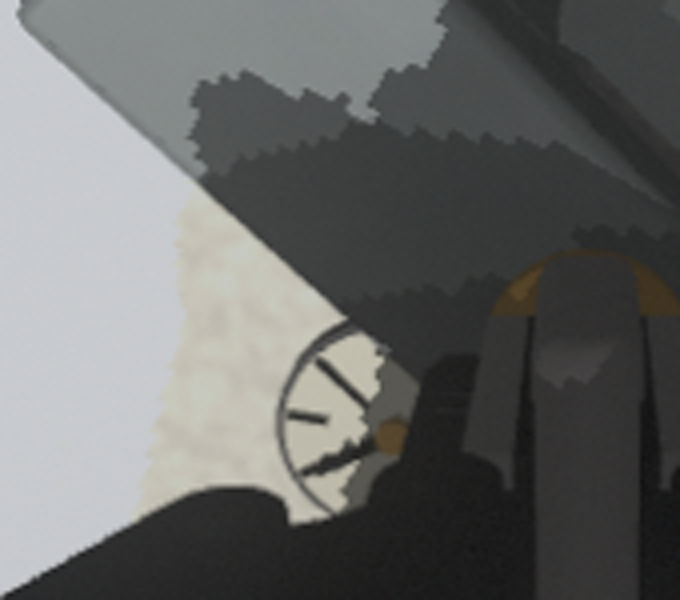

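The needle now lies on the first mark at crop (335,457), which is about 0.33 rad and matches the predicted screw angle of 3.91. Another 22° should bring it to mid-band.

Emit:
send_rows(translation=[[0,0,0],[0,0,0],[0,0,0],[0,0,0],[0,0,0]], dr=[[0,0,8],[0,0,8],[0,0,6],[0,0,0],[0,0,0]], grip=[0,0,0,0,0])

```text
clock: 21.95
position: [610.1, -9.7, 99.2]
ee_rot: [0.767, -0.641, 0.0, -0.0]
contact_force: [-0.6, -2.4, 3.0]
gripper_width: 11.2
```

Emit:
send_rows(translation=[[0,0,0],[0,0,0],[0,0,0],[0,0,0],[0,0,0]], dr=[[0,0,0],[0,0,0],[0,0,0],[0,0,0],[0,0,0]], grip=[0,50,50,50,50])

```text
clock: 22.58
position: [609.9, -9.6, 99.0]
ee_rot: [0.767, -0.642, -0.0, 0.0]
contact_force: [0.6, -0.1, -0.2]
gripper_width: 50.3
```

Emit:
send_rows(translation=[[0,0,-20],[0,0,-40],[0,0,-40],[0,0,0],[0,0,0]], dr=[[0,0,0],[0,0,0],[0,0,0],[0,0,0],[0,0,0]], grip=[50,50,50,50,50])

```text
clock: 23.2
position: [609.5, -9.6, 198.6]
ee_rot: [0.767, -0.642, -0.0, 0.0]
contact_force: [-1.0, -0.5, 0.3]
gripper_width: 50.3
```

```bash
python3 snap.py wrist w15; python3 snap.py scene s15
python3 - <<'E'
from u import *
im=cv2.imread("pics/s15.png")
cv2.imwrite("pics/s15c.png",cv2.resize(im[200:310,195:315],None,fx=5,fy=5,interpolation=cv2.INTER_CUBIC))
E
```

```text
t 23.2 pos [609.5  -9.6 198.6] xyaw -79.9 zax [-0.001  0.    -1.   ] j [ 2.490e-01  3.830e-01 -8.000e-02 -1.000e-03 -1.109e+00 -7.300e-02] F [-1.  -0.5  0.3] w 50.3
t 23.25 pos [609.2  -9.7 198. ] xyaw -79.89 zax [-0.002  0.    -1.   ] j [ 2.490e-01  3.840e-01 -8.000e-02 -1.000e-03 -1.109e+00 -7.300e-02] F [-0.4 -0.2 -0.5] w 49.9
```

View pics/w15.png

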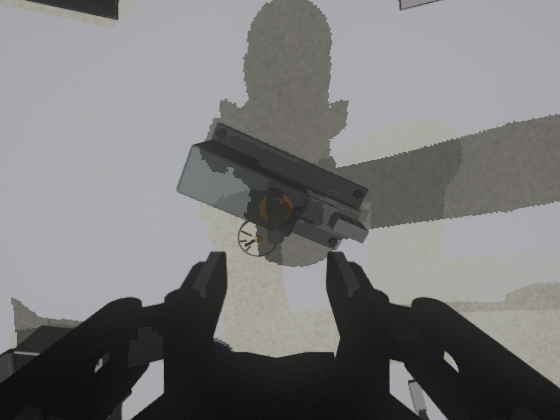

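View pics/s15c.png

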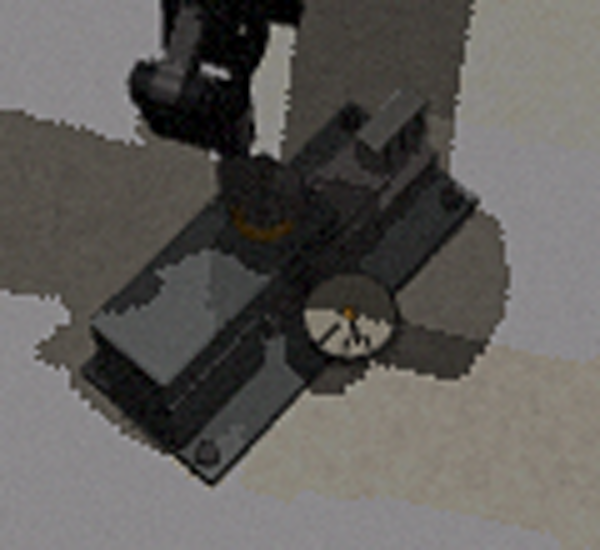

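Next I'll back off and take a clear look at the dial and the blade.

Emit:
send_rows(translation=[[0,0,0],[0,0,0],[0,0,0],[0,0,0],[0,0,0]], dr=[[0,0,-10],[0,0,-10],[0,0,-10],[0,0,-10],[0,0,-10]], grip=[50,50,50,50,50])

```text
clock: 23.92
position: [609.4, -9.7, 197.6]
ee_rot: [0.967, -0.255, -0.001, 0.001]
contact_force: [-0.5, 0.2, 0.2]
gripper_width: 49.8
```

Emit:
send_rows(translation=[[0,0,0],[0,0,0],[-40,-20,0],[-40,-20,0],[0,0,0]], dr=[[0,0,-10],[0,0,-6],[0,0,0],[0,0,0],[0,0,0]], grip=[50,50,50,50,50])

```text
clock: 24.55
position: [539.6, 49.4, 198.3]
ee_rot: [0.993, -0.119, -0.001, 0.0]
contact_force: [0.0, -0.9, -0.2]
gripper_width: 50.0
```

```bash
python3 snap.py wrist w16
python3 - <<'E'
from u import *
im=cv2.imread("pics/w16.png")
cv2.imwrite("pics/w16c.png",cv2.convertScaleAbs(cv2.resize(im[40:240,170:390],None,fx=3,fy=3,interpolation=cv2.INTER_CUBIC),alpha=1.3))
E
```

```text
t 24.55 pos [539.6  49.4 198.3] xyaw -13.72 zax [-0.003 -0.001 -1.   ] j [ 3.900e-01  2.720e-01 -2.450e-01 -1.000e-03 -1.056e+00  9.410e-01] F [ 0.  -0.9 -0.2] w 50.0
```

View pics/w16.png

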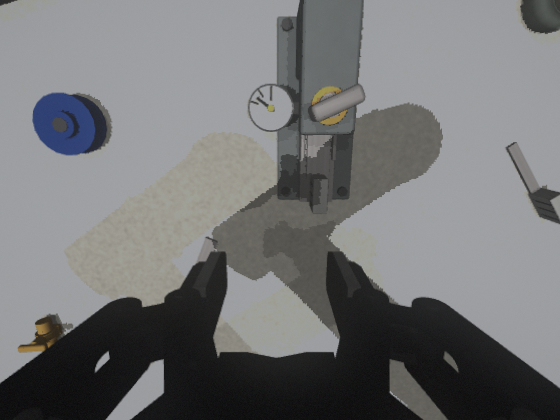

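View pics/w16c.png

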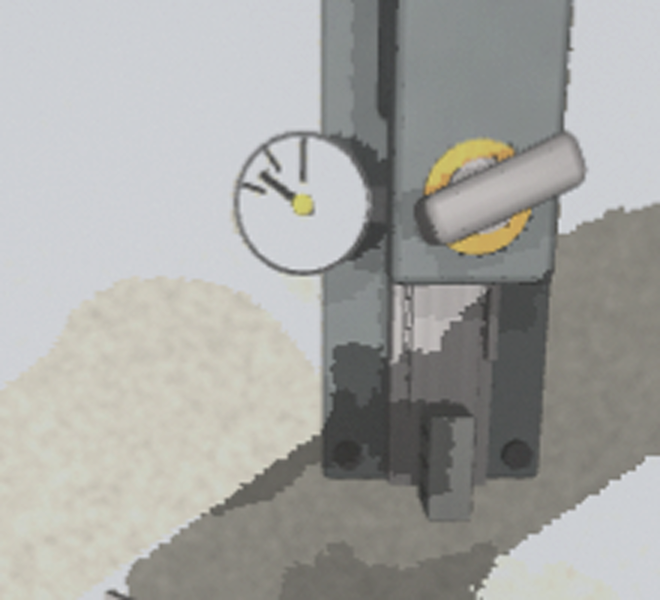

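The needle stands midway between the two short marks: about 0.62 rad from hub (304,205) to tip (262,175) in the crop. The blade lies flat between the cheeks and the robot is clear. I'm handing the job in.

```bash
python3 -c "
from bench import arm
print(arm.job_done())"
```

```text
the job is handed in; nothing more can be done
None
```

The wide blade is in the gap with its tongue across the rest. The screw is set so the needle stands mid-band, and I handed the job in at about 24.6 s.

- **Blade:** I took the largest of the look-alikes, slid it in flat and let go of it. From the tool's position, its tip is about 14 mm past the screw axis and it is centred to about 0.3 mm. I did not measure the tip itself after letting go, because the head hides it.
- **Screw:** It started near 0.34 rad. I turned it clockwise in two grips, about 227° in all, to roughly 4.3 rad, then let go.
- **Last checks:** The final wrist picture shows the needle at about 0.62 rad, between the marks at 0.32 and 0.96. It was never seen near the long mark. The wrist force read no more than about 7 N at any check.
- **Other parts:** The gripper came near nothing else on the shelf, and nothing in the last pictures looks moved. I did not measure the other parts' positions again.

No check failed or disagreed.

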